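Proof-pull a freshly cast tray handle on the spring tester

TASK

Lift the cast T-handle out of the open mould, slip its eye down over the upturned hook of the spring tester, and with the handle draw the tester's rod straight out of its tube until the broad black band on the rod has just come fully clear of the tube's mouth; never draw it far past the band. Finish holding the rod there: the gripper keeps the handle in its grip and the spring pulling on it, with no finger touching the tester, nothing let go or put down. Leave everything else on the bench where it is.

Things in the scene. Friction and masses are not known exactly. Their poses are not given: they have to be found in the camera images.
- pull: fresh casting in the mould: black plastic T-handle with an eye, 114 mm long, 14 mm thick, 50 g. Origin: underside, middle of its straight neck; x towards the eye, z up. Neck 16 mm wide, x -26 to 26 mm: grip here, fingers on its two sides (y); crossbar 64 mm wide, x -26 to -44 mm; round eye, 46 mm outside, 30 mm hole, centred at x = 47 mm
- pull_eye (a point): centre of the handle's eye, at half its thickness (7 mm above the underside)
- mould: lower mould half, aluminium, fixed, 154 x 110 x 30 mm. Origin on the bench below the handle's origin, same axes; block x -62 to 92, y -55 to 55 mm. Cavity 7 mm deep (floor at z 23 mm): the loose handle stands 7 mm proud, 1.5 mm play, lifts straight up. Beside the neck, slots (x -19 to 19 mm, floor z 23 mm) run out to both edges for the fingers
- tester: spring tester, fixed: aluminium tube 24 mm across in two dark clamps (tops 72 mm up) on a grey base plate. Origin on the bench below the hook with the rod home; x from the hook into the tube; the rod is drawn out to -x. Rod axis 55 mm up; tube mouth at x = 62 mm, plate x 75 to 290, rear end 304 mm. Bare bench under and before the hook
- hook (a point): middle of the hook's upright, a bar 7 mm thick at the rod's front end, 71 mm above the bench; it leans back slightly, tip 89 mm up; the rod behind it is 10 mm thick, its top 60 mm up. An eye lowered over it sits between upright and tube. Moves with the rod
- tester_mouth (a point): centre of the tube's mouth (front face of the grey guide bush, 28 mm across), 55 mm above the bench
- band (a point): the edge of the broad black band nearest the tube, on the rod's axis. The band is 8 mm wide; thin lines every 10 mm are only graduations. With the rod home it is hidden 60 mm inside the tube
- tester_rod (a joint): how far the rod is drawn out of its tube, in m: 0 home against its stop, 0.060 when the whole band has just come out (its rear edge level with the mouth), 0.100 at the end. The inner spring pulls it home with 3 N at 0 and 150 N/m more, so 12 N at the band
- mould_top: upper mould half, plain aluminium block 154 x 110 x 30 mm, origin underside centre; leave alone
- insert_a: side insert of the mould, aluminium block 36 x 44 x 14 mm with a small steel knob, 30 mm high in all, origin underside centre; leave alone
- insert_b: the other side insert, the same shape; leave alone
- brush: release-agent brush, about 170 mm long, lying along its x; leave alone
- spare_pull: a finished handle of the same shape lying flat on the bench by itself; leave alone
- tube_rack: white tube rack 80 x 120 mm with capped tubes, 73 mm high, origin underside centre; leave alone
- resin: white plastic resin bottle, 60 mm across, 130 mm high, origin underside centre; leave alone
- cup: empty white mixing cup, 70 mm across the rim, 60 mm high, origin underside centre; leave alone
Things that resemble listed ones, but are neither listed nor needed, are in the scene too. Leave any pink or yellow look-alike of the pull alone.

How it is judged:
By the outcome, as a careful person would: the job done as asked, in the order asked, and still so for the second after the job is handed in, while the arm keeps its last pose, push and grip.
It also fails if it takes over 42 s, if anything falls off the work surface, if the arm or the gripper's body presses on something with over 40 N, if the wrist force passes 120 N, or if a joint passes its speed limit or range.

ROBOT

A 6-joint arm with a two-finger parallel gripper is mounted at the origin on the work surface. World frame = base frame: x ahead of the robot, y to its left, z up, the work surface at z = 0. Lengths are in m, angles in degrees, forces in N, time in s.
With the tool pointing down it reaches from about 0.4 to 0.825 m from the base axis. Payload 7 kg.
Tool frame: the origin (TCP) lies midway between the tips of the shut fingers; the grasp point (between the pads) lies 19 mm behind it; z points along the fingers, y is the line along which they close (so a half turn about z gives the same grasp; the last joint's range is limited). The gripper opens to 88 mm and grips with 3 to 60 N. Pads are 19 mm wide; open, the fingers measure 130 mm over their backs; the gripper's body (78 mm by 193 mm) begins 47 mm behind the grasp point.
Start: joints at [-60.613, 20.546, 0.682, 0, -70.136, -16.507], TCP at [0.15, -0.658, 0.227] pointing down, gripper open.
Joint ranges: [-176.03, 176.03], [-82.01, 121.73], [-58.28, 71.71], [-173.87, 95.51], [-174.79, -0.11], [-173.66, 173.66]. Speed limits (degrees/s): [136.94, 136.94, 172.46, 180, 180, 180].

INTERFACE

Orientations are given as [roll, pitch, yaw] about the fixed x, y, z axes, in that order (R = Rz(yaw) Ry(pitch) Rx(roll)).
In Python, from plant import r gives the robot as it stands. The module is installed in compiled form; this text tells all that it offers.
- The arm moves only by the tool play_rows, never from a script. Its argument "rows" is a list of rows, each an object with "slide": the shift along the tool's x, y, z as a fraction of full scale, a list of three; "delta_rot": the turn, a rotation vector about the tool's x, y, z as a fraction of full scale, a list of three; "fingers": the opening, from -1 (shut) to 1 (fully open). In form: [{"slide": [x, y, z], "delta_rot": [rx, ry, rz], "fingers": fingers}, ...]. A call has 1 to 8 rows; each row shifts and turns the commanded pose from where the row before left it, along the tool's axes as they then stand; what a row does not reach is not made up. Full scale, the value 1, is 0.15 m for a shift and 0.08 rad for a turn. A row lasts 1/8 s, in which the tool goes at most 62.5 mm and 10.7 degrees, less where a joint would pass 70% of its speed; a pose out of reach is approached as far as the arm can. A call with a number of a shift or a turn outside -1 to 1 is refused whole. A call with a gripper value outside its range is refused whole. The fingers move at their own pace and stop on an object; "squeeze" is the grip in N (left out, the last holds). Time passes only in rows, so rows that do not move let the fingers close. It gives the time, the measured TCP pose, the force, the opening and the grip force at its end, in the units of the state.
- r.get_state(): the state, without advancing time (a new reading comes with each control period).
- r.capture(name): name is "side" or "top"; returns a dict with "image" (400x640x3 uint8, blue, green, red), "fx", "fy", "cx", "cy" (pixels), "R" (3x3) and "t" (3): a world point X has camera coordinates R X + t. Camera axes: x right, y down, z forward; pixel columns grow to the right and rows downward; lengths in m; the calibration is good to about 2 mm. A picture is of the moment at which its call begins. There is no depth.
- r.close_job(): hands the job in; it is judged then, once.
The state is a dict: "time_s": time; "joints": joint angles; "qd": joint speeds; "joint_torque": joint torques, N m; "tcp_pos": TCP position; "eef_rot": TCP orientation; "contact_force": force on the tool from outside, world axes, zero at the start; "moment": the same for the moment, N m; "gripper_width": finger opening in m; "gripper_force": force on a finger pad.
Only numpy, scipy, OpenCV 4.12 (cv2) and the standard library are available. Lean on these libraries where they do the work, as an engineer would, in place of code of your own. Each camera call takes 0.05 s, during which the arm holds its last target. There are 200 camera calls.

## Working session

There is one attempt and no reset: what is moved stays moved. The work goes in short steps, Python scripts to look and compute and a tool call to move; the robot and the scene stay as the last step left them, time stands still between calls to the robot, and variables do not carry over. Pictures are saved under pics/ and viewed, at most 10 in all, crops included, and the job is handed in when it is done.

Besides the shell and the picture viewer there is one more tool, called after "Request:" in YAML: its name, and indented under it one key for each argument. play_rows: Moves the arm, as the interface text tells. Shift numbers are shares of 0.15 m and turn numbers shares of 0.08 rad, none past 1 either way. Its arguments: {"type":"object","properties":{"rows":{"type":"array"},"squeeze":{"type":"number"}},"required":["rows"]}

```bash
mkdir -p pics; cat > h.py <<'E'
import numpy as np, cv2
from plant import r
def pix(c,X):
    p=c["R"]@np.array(X,float)+np.array(c["t"]); return np.array([c["fx"]*p[0]/p[2]+c["cx"],c["fy"]*p[1]/p[2]+c["cy"]])
def ray(c,u,v,z):
    R=np.array(c["R"]);t=np.array(c["t"]);d=R.T@np.array([(u-c["cx"])/c["fx"],(v-c["cy"])/c["fy"],1]);o=-R.T@t
    return o+d*(z-o[2])/d[2]
E
python3 - <<'E'
from h import *
for n in("top","side"):
    c=r.capture(n);cv2.imwrite(f"pics/{n}0.png",c["image"]);print(n,c["fx"],-np.array(c["R"]).T@c["t"],np.round(c["R"],2).tolist())
print(r.get_state())
E
```

```text
top 406.72809458985773 [ 0.42688339 -0.03593517  1.18104978] [[0.01, -1.0, -0.0], [-0.99, -0.01, -0.11], [0.11, 0.0, -0.99]]
side 445.6893240633338 [0.20268019 1.10480916 1.03979629] [[-0.95, -0.3, 0.02], [-0.2, 0.61, -0.77], [0.22, -0.73, -0.64]]
{'time_s': 0.1, 'joints': array([-6.06120927e+01,  2.05856006e+01,  6.38556700e-01, -1.80786368e-02,
       -7.01369675e+01, -1.65070538e+01]), 'qd': array([-0.1760876 , -0.08026973,  0.22638836,  0.10263362, -0.03759993,
       -0.03005143]), 'joint_torque': array([ 7.39514253e-04, -5.84163952e+01,  2.93754905e+01,  7.01554924e+00,
        1.02600738e-02, -7.24478900e-05]), 'tcp_pos': array([ 0.15034691, -0.65758023,  0.2257313 ]), 'eef_rot': array([ 1.79914622e+02, -7.57705016e-03, -1.67125296e+02]), 'contact_force': array([-0.38085585, -0.70228856,  0.69263465]), 'moment': array([ 0.0369049 ,  0.01389948, -0.00473419]), 'gripper_force': 0.0, 'gripper_width': 0.08744956617610737}
```

View pics/top0.png

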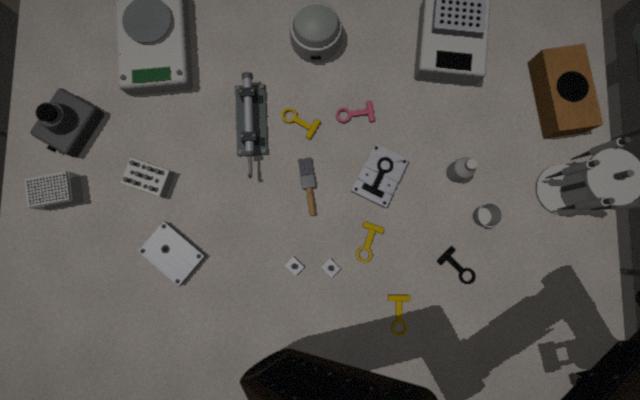

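View pics/side0.png

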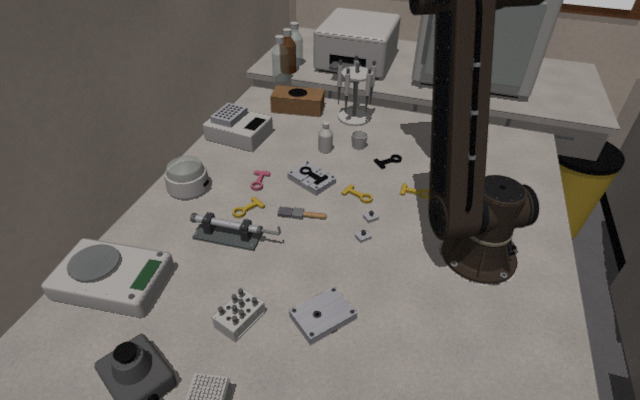

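Black T-handle candidates (top image): one in the mould at (380,177), and one lying alone on the bench at (457,265), which is the spare. The yellow and pink ones are decoys. The one in the mould fits the description. The tester is at (250,120), with its hook end near (254,178). I'll confirm both in an enlarged crop.

```bash
python3 - <<'E'
from h import *
t=cv2.imread("pics/top0.png");s=cv2.imread("pics/side0.png")
f=lambda i,x,y,w,h,k:cv2.resize(i[y:y+h,x:x+w],None,fx=k,fy=k,interpolation=cv2.INTER_CUBIC)
a=f(t,340,137,80,75,5);b=f(t,225,65,60,125,4)[:,:]
c=f(s,280,155,64,44,6);d=f(s,185,205,105,45,4)
o=np.zeros((600,800,3),np.uint8)
for im,x,y in((a,0,0),(c,0,330+5),(b,400,0)):
    im=im[:600-y,:800-x];
    o[y:y+im.shape[0],x:x+im.shape[1]]=im
o[:, :]=o
o2=np.zeros((600,800,3),np.uint8);o2[:375,:400]=a;o2[:500,410:650]=b;o2[376:376+180,:0]=0
o2[376:376+224,:400]=cv2.resize(d,(400,171))[:224].repeat(1,0) if 0 else np.vstack([cv2.resize(d,(400,171)),np.zeros((53,400,3),np.uint8)])
cv2.imwrite("pics/crop1.png",cv2.convertScaleAbs(o2,alpha=1.3))
E
```

```text
(no output)
```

View pics/crop1.png

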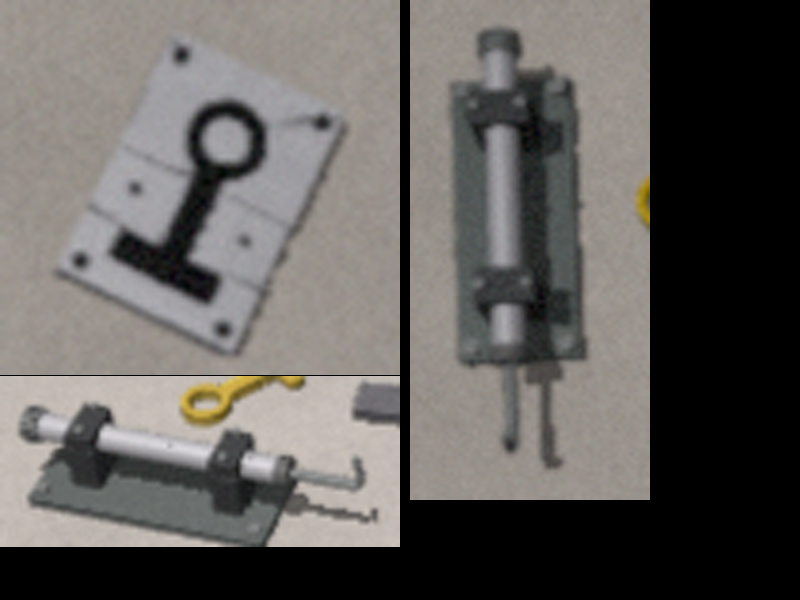

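Confirmed: the black handle lies in the mould, eye up-right (about (385,165)), crossbar at (373,190). The hook is at about (250,176) top and (279,230) side; the mouth is at (249,153) top.

```bash
python3 - <<'E'
from h import *
from scipy.optimize import least_squares
T=r.capture("top");S=r.capture("side")
q=lambda X,Y,k,x,y:((X+.5)/k-.5+x,(Y+.5)/k-.5+y)
# mould corners
cs=[q(X,Y,5,340,137) for X,Y in((175,37),(345,122),(235,352),(57,270))]
P=np.array([ray(T,*c,.03)[:2] for c in cs]);print("edges",[np.linalg.norm(P[i]-P[(i+1)%4]) for i in range(4)])
loc=np.array([(92,55),(92,-55),(-62,-55),(-62,55)])/1e3
f=lambda p:(np.c_[np.cos(p[2])*loc[:,0]-np.sin(p[2])*loc[:,1]+p[0],np.sin(p[2])*loc[:,0]+np.cos(p[2])*loc[:,1]+p[1]]-P).ravel()
s=least_squares(f,[.5,-.2,-.5]);print("mould",s.x,np.degrees(s.x[2]),s.fun)
# handle by silhouettes in both views
E=ray(T,*q(227,141,5,340,137),.034)[:2];C=ray(T,*q(165,268,5,340,137),.034)[:2]
d=(E-C);print("handle eye",E,"cross",C,np.linalg.norm(d),"(82) yaw",np.degrees(np.arctan2(d[1],d[0])),"origin",E-d/np.linalg.norm(d)*.047)
# tester
obs=[(T,(-.001,.0,.088),q(99,443,4,225,65)),(T,(.062,0,.055),q(98,352,4,225,65)),(T,(.304,0,.062),q(88,33,4,225,65)),
(S,(0.001,0,.088),q(359,84,3.81,185,205)),(S,(-.0,0,.055),q(357,110,3.81,185,205)),(S,(.062,0,.055),q(290,94,3.81,185,205)),(S,(.304,0,.055),q(34,47,3.81,185,205))]
def g(p):
    c,s=np.cos(p[2]),np.sin(p[2])
    return np.concatenate([pix(k,(p[0]+c*a[0]-s*a[1],p[1]+s*a[0]+c*a[1],a[2]))-o for k,a,o in obs])
s=least_squares(g,[.5,.15,0]);print("tester",s.x,np.degrees(s.x[2]));print(s.fun.reshape(-1,2).round(1))
for n,i in(("T",T),("S",S)):
  im=i["image"]
E
```

```text
edges [np.float64(0.10922956949986631), np.float64(0.14837021971881106), np.float64(0.11121986733927103), np.float64(0.15270453968898393)]
mould [ 0.61887334 -0.2005896  -0.45314311] -25.96318766328383 [ 0.00115715  0.00013348  0.00216635 -0.00122635 -0.00267279  0.00169718
 -0.0006507  -0.00060432]
handle eye [ 0.6627984  -0.22045064] cross [ 0.5890045  -0.18454499] 0.08206555112755445 (82) yaw -25.946006037607937 origin [ 0.62053568 -0.19988701]
tester [0.61975475 0.15967662 0.05561753] 3.186649800881572
[[-0.6  0.1]
 [ 1.   2.9]
 [ 0.8 -0.5]
 [-0.8 -0.8]
 [ 0.5  0. ]
 [-0.4  0.7]
 [-2.4 -0.1]]
```

Request:
play_rows:
  rows:
    - {"slide":[0,0,0],"delta_rot":[0,0,1],"fingers":1}
    - {"slide":[0,0,0],"delta_rot":[0,0,1],"fingers":1}
    - {"slide":[0,0,0],"delta_rot":[0,0,1],"fingers":1}
    - {"slide":[0,0,0],"delta_rot":[0,0,1],"fingers":1}
    - {"slide":[0,0,0],"delta_rot":[0,0,1],"fingers":1}
    - {"slide":[0,0,0],"delta_rot":[0,0,1],"fingers":1}
    - {"slide":[0,0,0],"delta_rot":[0,0,1],"fingers":1}
    - {"slide":[0,0,0],"delta_rot":[0,0,0.5],"fingers":1}

```text
time_s: 1.2
tcp_pos: [0.1504, -0.6578, 0.2263]
eef_rot: [180.0, -0.0, 158.4]
contact_force: [0.7, 0.3, 0.9]
gripper_width: 0.0878
gripper_force: 0.0
```

Request:
play_rows:
  rows:
    - {"slide":[-0.123,0.343,0],"delta_rot":[0,0,0],"fingers":1}
    - {"slide":[-0.123,0.343,0],"delta_rot":[0,0,0],"fingers":1}
    - {"slide":[-0.123,0.343,0],"delta_rot":[0,0,0],"fingers":1}
    - {"slide":[-0.123,0.343,0],"delta_rot":[0,0,0],"fingers":1}
    - {"slide":[-0.123,0.343,0],"delta_rot":[0,0,0],"fingers":1}
    - {"slide":[-0.123,0.343,0],"delta_rot":[0,0,0],"fingers":1}
    - {"slide":[-0.123,0.343,0],"delta_rot":[0,0,0],"fingers":1}
    - {"slide":[-0.123,0.343,0],"delta_rot":[0,0,0],"fingers":1}

```text
time_s: 2.2
tcp_pos: [0.4396, -0.3276, 0.2267]
eef_rot: [180.0, 0.0, 158.5]
contact_force: [0.6, -1.4, 0.8]
gripper_width: 0.0874
gripper_force: 0.0
```

```bash
cat >> h.py <<'E'
def go(p,yaw):
    from scipy.spatial.transform import Rotation as Ro
    s=r.get_state();R=Ro.from_euler("xyz",s["eef_rot"],degrees=True)
    T=Ro.from_euler("xyz",[180,0,yaw],degrees=True)
    print("pos",s["tcp_pos"].round(4),s["eef_rot"].round(2),"F",s["contact_force"].round(2),"| turn units",((R.inv()*T).as_rotvec()/.08).round(3),"| slide total (after turn)",(T.inv().apply(np.array(p)-s["tcp_pos"])/.15).round(3))
E
python3 -c "
from h import *
go([.620,-.200,.12],154)"
```

```text
pos [ 0.4396 -0.3276  0.2267] [1.8000e+02 2.0000e-02 1.5851e+02] F [ 0.56 -1.37  0.8 ] | turn units [0.001 0.004 0.983] | slide total (after turn) [-0.708  1.292  0.711]
```

Request:
play_rows:
  rows:
    - {"slide":[0,0,0],"delta_rot":[0,0,0.98],"fingers":1}
    - {"slide":[-0.142,0.258,0.142],"delta_rot":[0,0,0],"fingers":1}
    - {"slide":[-0.142,0.258,0.142],"delta_rot":[0,0,0],"fingers":1}
    - {"slide":[-0.142,0.258,0.142],"delta_rot":[0,0,0],"fingers":1}
    - {"slide":[-0.142,0.258,0.142],"delta_rot":[0,0,0],"fingers":1}
    - {"slide":[-0.14,0.26,0.143],"delta_rot":[0,0,0],"fingers":1}
    - {"slide":[0,0,0],"delta_rot":[0,0,0],"fingers":1}

```text
time_s: 3.08
tcp_pos: [0.6198, -0.1995, 0.117]
eef_rot: [-179.9, -0.2, 154.1]
contact_force: [-0.5, -0.2, 0.0]
gripper_width: 0.088
gripper_force: 0.0
```

```bash
python3 - <<'E'
from h import *
go([.620,-.200,.026],154)
t=r.capture("top");s=r.capture("side")
f=lambda i,x,y,w,h,k:cv2.resize(i["image"][y:y+h,x:x+w],None,fx=k,fy=k,interpolation=cv2.INTER_CUBIC)
cv2.imwrite("pics/near1.png",np.hstack([f(t,335,125,90,100,4),f(s,265,120,100,100,4)]))
E
```

```text
pos [ 0.6198 -0.1995  0.117 ] [-179.93   -0.2   154.14] F [-0.48 -0.25  0.01] | turn units [-0.016 -0.045  0.031] | slide total (after turn) [-0.003 -0.003  0.607]
```

View pics/near1.png

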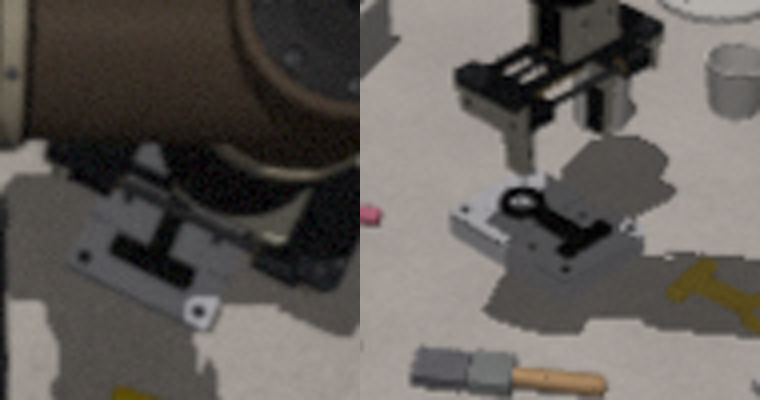

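The gripper straddles the mould in line with the slots (handle neck at about (165,235) in the left half). Descending.

Request:
play_rows:
  rows:
    - {"slide":[0,0,0.14],"delta_rot":[0,0,0],"fingers":1}
    - {"slide":[0,0,0.14],"delta_rot":[0,0,0],"fingers":1}
    - {"slide":[0,0,0.14],"delta_rot":[0,0,0],"fingers":1}
    - {"slide":[0,0,0.1],"delta_rot":[0,0,0],"fingers":1}
    - {"slide":[0,0,0.06],"delta_rot":[0,0,0],"fingers":1}
    - {"slide":[0,0,0],"delta_rot":[0,0,0],"fingers":1}

```text
time_s: 3.92
tcp_pos: [0.6187, -0.2017, 0.0327]
eef_rot: [-180.0, -0.0, 154.0]
contact_force: [1.7, 0.9, 0.3]
gripper_width: 0.0876
gripper_force: 0.0
```

Request:
play_rows:
  rows:
    - {"slide":[0,0,0.035],"delta_rot":[0,0,0],"fingers":1}
    - {"slide":[0,0,0],"delta_rot":[0,0,0],"fingers":1}

```text
time_s: 4.18
tcp_pos: [0.619, -0.2014, 0.0277]
eef_rot: [180.0, 0.0, 154.0]
contact_force: [-0.3, 0.3, 0.6]
gripper_width: 0.0875
gripper_force: 0.0
```

```bash
python3 -c "
from h import *
go([.620,-.200,.026],154)"
```

```text
pos [ 0.619  -0.2014  0.0277] [180.     0.   154.01] F [-0.29  0.29  0.57] | turn units [0.001 0.001 0.002] | slide total (after turn) [-0.002  0.011  0.011]
```

Request:
play_rows:
  rows:
    - {"slide":[0,0.01,0.01],"delta_rot":[0,0,0],"fingers":1}
    - {"slide":[0,0,0],"delta_rot":[0,0,0],"fingers":0}
    - {"slide":[0,0,0],"delta_rot":[0,0,0],"fingers":-1}
    - {"slide":[0,0,0],"delta_rot":[0,0,0],"fingers":-1}
    - {"slide":[0,0,0],"delta_rot":[0,0,0],"fingers":-1}
    - {"slide":[0,0,0],"delta_rot":[0,0,0],"fingers":-1}
  squeeze: 15

```text
time_s: 4.92
tcp_pos: [0.6196, -0.2001, 0.0262]
eef_rot: [-180.0, 0.0, 154.0]
contact_force: [-0.0, 0.3, 0.3]
gripper_width: 0.0432
gripper_force: 0.0
```

Request:
play_rows:
  rows:
    - {"slide":[0,0,0],"delta_rot":[0,0,0],"fingers":-1}
    - {"slide":[0,0,0],"delta_rot":[0,0,0],"fingers":-1}
  squeeze: 50

```text
time_s: 5.18
tcp_pos: [0.6196, -0.2001, 0.0262]
eef_rot: [-180.0, -0.0, 154.0]
contact_force: [-0.4, -0.6, 1.0]
gripper_width: 0.0235
gripper_force: 0.0
```

Request:
play_rows:
  rows:
    - {"slide":[0,0,0],"delta_rot":[0,0,0],"fingers":-1}
    - {"slide":[0,0,0],"delta_rot":[0,0,0],"fingers":-1}
    - {"slide":[0,0,0],"delta_rot":[0,0,0],"fingers":-1}
    - {"slide":[0,0,0],"delta_rot":[0,0,0],"fingers":-1}
  squeeze: 50

```text
time_s: 5.68
tcp_pos: [0.6197, -0.2001, 0.0262]
eef_rot: [-180.0, 0.0, 154.0]
contact_force: [-0.5, 0.0, -0.6]
gripper_width: 0.0151
gripper_force: 50.0
```

Request:
play_rows:
  rows:
    - {"slide":[0,0,-0.06],"delta_rot":[0,0,0],"fingers":-1}
    - {"slide":[0,0,-0.06],"delta_rot":[0,0,0],"fingers":-1}
    - {"slide":[0,0,-0.14],"delta_rot":[0,0,0],"fingers":-1}
    - {"slide":[0,0,-0.2],"delta_rot":[0,0,0],"fingers":-1}
    - {"slide":[0,0,-0.2],"delta_rot":[0,0,0],"fingers":-1}
    - {"slide":[0,0,-0.2],"delta_rot":[0,0,0],"fingers":-1}
    - {"slide":[0,0,-0.1],"delta_rot":[0,0,0],"fingers":-1}

```text
time_s: 6.55
tcp_pos: [0.6204, -0.2002, 0.1728]
eef_rot: [179.9, 0.2, 154.0]
contact_force: [0.1, -0.8, -1.5]
gripper_width: 0.0152
gripper_force: 50.0
```

Request:
play_rows:
  rows:
    - {"slide":[0,0,0],"delta_rot":[0,0,-0.9],"fingers":-1}
    - {"slide":[0,0,0],"delta_rot":[0,0,-0.9],"fingers":-1}
    - {"slide":[0,0,0],"delta_rot":[0,0,-0.9],"fingers":-1}
    - {"slide":[0,0,0],"delta_rot":[0,0,-0.9],"fingers":-1}
    - {"slide":[0,0,0],"delta_rot":[0,0,-0.9],"fingers":-1}
    - {"slide":[0,0,0],"delta_rot":[0,0,-0.9],"fingers":-1}
    - {"slide":[0,0,0],"delta_rot":[0,0,-0.9],"fingers":-1}
    - {"slide":[0,0,0],"delta_rot":[0,0,-0.07],"fingers":-1}

```text
time_s: 7.55
tcp_pos: [0.6194, -0.2, 0.1698]
eef_rot: [180.0, -0.0, -176.8]
contact_force: [-0.7, 0.0, -1.2]
gripper_width: 0.0154
gripper_force: 50.0
```

```bash
python3 -c "
from h import *
go([.5729,.1571,.16],183.2)
s=r.get_state();print(s['gripper_width'],s['joints'].round(1))"
```

```text
pos [ 0.6194 -0.2     0.1698] [ 1.7999e+02 -3.0000e-02 -1.7681e+02] F [-0.68  0.04 -1.17] | turn units [ 0.003 -0.008 -0.002] | slide total (after turn) [0.177 2.394 0.066]
0.015364571059768574 [ -0.8  20.5  -7.   -0.  -62.5 -86. ]
```

Request:
play_rows:
  rows:
    - {"slide":[0.022,0.3,0.01],"delta_rot":[0,0,0],"fingers":-1}
    - {"slide":[0.022,0.3,0.01],"delta_rot":[0,0,0],"fingers":-1}
    - {"slide":[0.022,0.3,0.01],"delta_rot":[0,0,0],"fingers":-1}
    - {"slide":[0.022,0.3,0.01],"delta_rot":[0,0,0],"fingers":-1}
    - {"slide":[0.022,0.3,0.01],"delta_rot":[0,0,0],"fingers":-1}
    - {"slide":[0.022,0.3,0.01],"delta_rot":[0,0,0],"fingers":-1}
    - {"slide":[0.022,0.3,0],"delta_rot":[0,0,0],"fingers":-1}
    - {"slide":[0.022,0.3,0],"delta_rot":[0,0,0],"fingers":-1}

```text
time_s: 8.55
tcp_pos: [0.5727, 0.1593, 0.1612]
eef_rot: [180.0, -0.0, -176.9]
contact_force: [0.1, 0.4, -0.7]
gripper_width: 0.0155
gripper_force: 50.0
```

Request:
play_rows:
  rows:
    - {"slide":[0,0,0.1],"delta_rot":[0,0,0],"fingers":-1}
    - {"slide":[0,0,0.1],"delta_rot":[0,0,0],"fingers":-1}
    - {"slide":[0,0,0],"delta_rot":[0,0,0],"fingers":-1}

```text
time_s: 8.93
tcp_pos: [0.5721, 0.1563, 0.1292]
eef_rot: [-179.9, -0.2, -176.9]
contact_force: [0.1, -0.0, -0.9]
gripper_width: 0.0155
gripper_force: 50.0
```

```bash
python3 - <<'E'
from h import *
go([.5729,.1571,.11],183.2)
t=r.capture("top");s=r.capture("side")
def f(i,x,y,w,h,k):
    return cv2.convertScaleAbs(cv2.resize(i["image"][y:y+h,x:x+w],None,fx=k,fy=k,interpolation=cv2.INTER_CUBIC),alpha=1.5)
cv2.imwrite("pics/near2.png",np.hstack([f(t,215,100,65,100,6)[:600,:390],f(s,230,175,68,100,6)[:600,:408]]))
E
```

```text
pos [0.5721 0.1563 0.1292] [-179.91   -0.19 -176.89] F [ 0.1  -0.02 -0.89] | turn units [-0.02  -0.042 -0.02 ] | slide total (after turn) [-0.006  0.005  0.128]
```

View pics/near2.png

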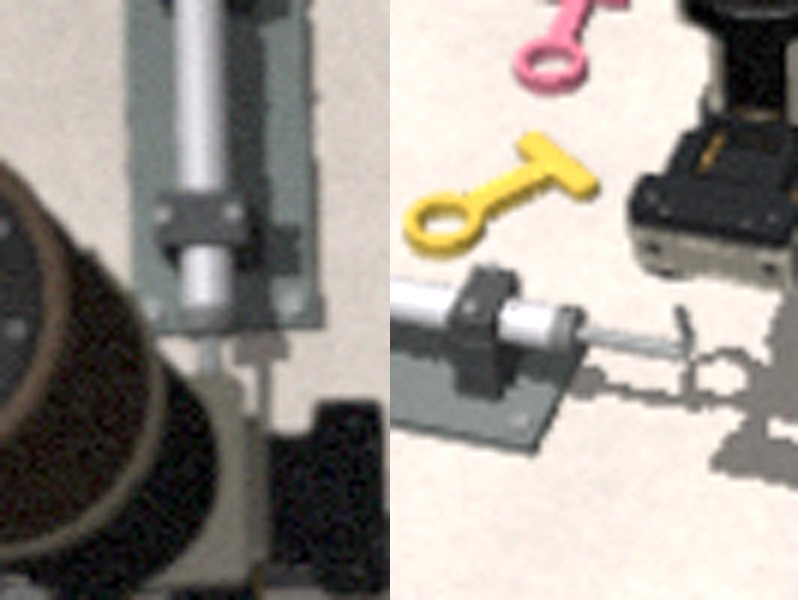

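```bash
python3 - <<'E'
from h import *
t=r.capture("top");s=r.capture("side")
R=3.19*np.pi/180;o=np.array([.6198,.1597])
P=lambda x,y,z:np.r_[o+[np.cos(R)*x-np.sin(R)*y,np.sin(R)*x+np.cos(R)*y],z]
print("pred hook tip/base/mouth",pix(s,P(.002,0,.089)),pix(s,P(0,0,.052)),pix(s,P(.062,0,.055)),pix(s,P(.075,.0,.055)))
p=r.get_state()["tcp_pos"];E=p+np.r_[.047*np.array([np.cos(R),np.sin(R)]),.004]
print("eye",E,pix(s,E))
cv2.imwrite("pics/near3.png",cv2.convertScaleAbs(cv2.resize(s["image"][190:250,240:340],None,fx=8,fy=8,interpolation=cv2.INTER_CUBIC),alpha=1.5))
E
```

```text
pred hook tip/base/mouth [277.7069296  225.55521729] [278.82718387 234.20521934] [260.36595821 230.01751548] [256.53975406 229.28921256]
eye [0.62053947 0.15984194 0.13559161] [277.40222059 214.47585266]
```

View pics/near3.png

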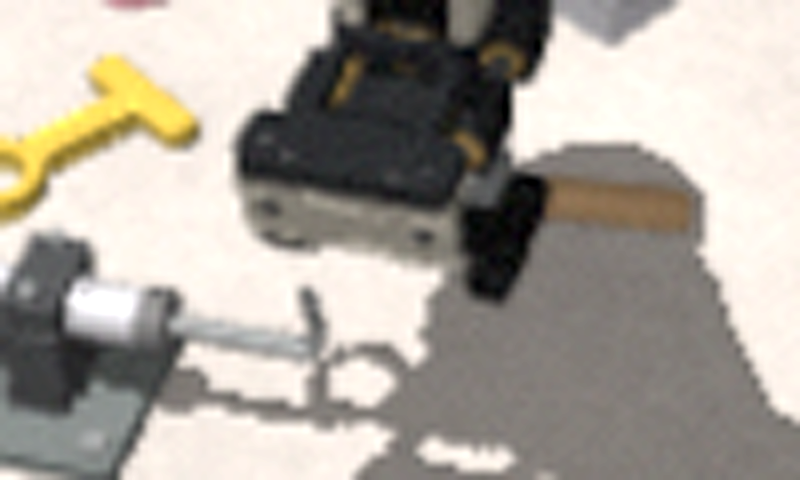

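The handle hangs in the grip, crossbar on the robot side (505,240), and the eye's shadow shows a ring beside the hook. The hook tip at (307,290) matches the fitted tester within 0.3 px. Descending.

Request:
play_rows:
  rows:
    - {"slide":[0,0,0.07],"delta_rot":[0,0,0],"fingers":-1}
    - {"slide":[0,0,0.07],"delta_rot":[0,0,0],"fingers":-1}
    - {"slide":[0,0,0.07],"delta_rot":[0,0,0],"fingers":-1}
    - {"slide":[0,0,0],"delta_rot":[0,0,0],"fingers":-1}

```text
time_s: 9.62
tcp_pos: [0.5724, 0.1575, 0.0983]
eef_rot: [-179.9, -0.1, -176.8]
contact_force: [-0.5, 0.3, 0.4]
gripper_width: 0.0153
gripper_force: 50.0
```

Request:
play_rows:
  rows:
    - {"slide":[0,0,0.05],"delta_rot":[0,0,0],"fingers":-1}
    - {"slide":[0,0,0.05],"delta_rot":[0,0,0],"fingers":-1}
    - {"slide":[0,0,0.05],"delta_rot":[0,0,0],"fingers":-1}
    - {"slide":[0,0,0],"delta_rot":[0,0,0],"fingers":-1}
    - {"slide":[0,0,0],"delta_rot":[0,0,0],"fingers":-1}

```text
time_s: 10.25
tcp_pos: [0.5733, 0.1579, 0.0773]
eef_rot: [-180.0, 0.0, -176.8]
contact_force: [1.4, -0.0, -1.0]
gripper_width: 0.0158
gripper_force: 50.0
```

```bash
python3 - <<'E'
from h import *
go([.5729,.1571,.066],183.2)
E
```

```text
pos [0.5733 0.1579 0.0773] [-1.8000e+02  1.0000e-02 -1.7679e+02] F [ 1.36 -0.04 -0.96] | turn units [-0.001  0.002  0.003] | slide total (after turn) [ 0.003 -0.005  0.075]
```

Request:
play_rows:
  rows:
    - {"slide":[0,0,0.035],"delta_rot":[0,0,0],"fingers":-1}
    - {"slide":[0,0,0.035],"delta_rot":[0,0,0],"fingers":-1}
    - {"slide":[0,0,0],"delta_rot":[0,0,0],"fingers":-1}
    - {"slide":[0,0,0],"delta_rot":[0,0,0],"fingers":-1}

```text
time_s: 10.75
tcp_pos: [0.5732, 0.1578, 0.0666]
eef_rot: [-180.0, -0.0, -176.8]
contact_force: [-0.9, 0.1, -0.6]
gripper_width: 0.0153
gripper_force: 50.0
```

```bash
python3 - <<'E'
from h import *
go([.5729,.1571,.066],183.2)
t=r.capture("top");s=r.capture("side")
def f(i,x,y,w,h,k):
    return cv2.convertScaleAbs(cv2.resize(i["image"][y:y+h,x:x+w],None,fx=k,fy=k,interpolation=cv2.INTER_CUBIC),alpha=1.5)
cv2.imwrite("pics/near4.png",np.vstack([f(s,240,200,80,50,10)[:500]]))
E
```

```text
pos [0.5732 0.1578 0.0666] [-179.99   -0.   -176.79] F [-0.91  0.08 -0.58] | turn units [-0.001 -0.001  0.003] | slide total (after turn) [ 0.002 -0.005  0.004]
```

View pics/near4.png

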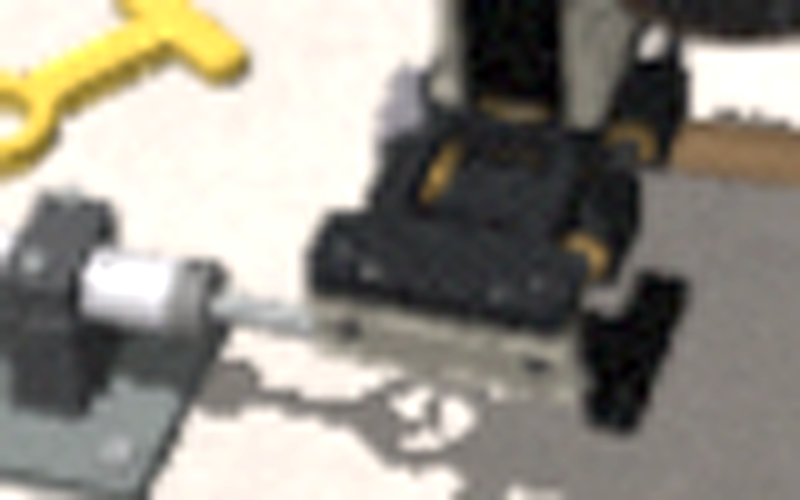

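The side view is partly blocked by the gripper, but the shadow shows the ring with the hook inside it (430,410): the eye is over the hook. Now drawing, step by step.

Request:
play_rows:
  rows:
    - {"slide":[0.03,0,0],"delta_rot":[0,0,0],"fingers":-1}
    - {"slide":[0.02,0,0],"delta_rot":[0,0,0],"fingers":-1}
    - {"slide":[0,0,0],"delta_rot":[0,0,0],"fingers":-1}
  squeeze: 60

```text
time_s: 11.22
tcp_pos: [0.5654, 0.1574, 0.0668]
eef_rot: [180.0, 0.0, -176.8]
contact_force: [1.1, -0.9, -0.8]
gripper_width: 0.0151
gripper_force: 60.0
```

Request:
play_rows:
  rows:
    - {"slide":[0.02,0,0],"delta_rot":[0,0,0],"fingers":-1}
    - {"slide":[0,0,0],"delta_rot":[0,0,0],"fingers":-1}

```text
time_s: 11.48
tcp_pos: [0.5625, 0.1572, 0.0667]
eef_rot: [-180.0, -0.0, -176.8]
contact_force: [0.8, 0.3, -0.8]
gripper_width: 0.0152
gripper_force: 60.0
```

Request:
play_rows:
  rows:
    - {"slide":[0.02,0,0],"delta_rot":[0,0,0],"fingers":-1}
    - {"slide":[0,0,0],"delta_rot":[0,0,0],"fingers":-1}

```text
time_s: 11.72
tcp_pos: [0.5602, 0.1573, 0.067]
eef_rot: [180.0, 0.1, -176.8]
contact_force: [2.1, -0.7, -0.6]
gripper_width: 0.0158
gripper_force: 60.0
```

Request:
play_rows:
  rows:
    - {"slide":[0.03,0,0],"delta_rot":[0,0,0],"fingers":-1}
    - {"slide":[0,0,0],"delta_rot":[0,0,0],"fingers":-1}

```text
time_s: 11.98
tcp_pos: [0.5553, 0.157, 0.0669]
eef_rot: [180.0, 0.0, -176.8]
contact_force: [3.6, 0.1, -0.4]
gripper_width: 0.0152
gripper_force: 60.0
```

Request:
play_rows:
  rows:
    - {"slide":[0.05,0,0],"delta_rot":[0,0,0],"fingers":-1}
    - {"slide":[0.06,0,0],"delta_rot":[0,0,0],"fingers":-1}
    - {"slide":[0.06,0,0],"delta_rot":[0,0,0],"fingers":-1}
    - {"slide":[0.06,0,0],"delta_rot":[0,0,0],"fingers":-1}
    - {"slide":[0.04,0,0],"delta_rot":[0,0,0],"fingers":-1}
    - {"slide":[0,0,0],"delta_rot":[0,0,0],"fingers":-1}
    - {"slide":[0,0,0],"delta_rot":[0,0,0],"fingers":-1}

```text
time_s: 12.85
tcp_pos: [0.5165, 0.1551, 0.0674]
eef_rot: [179.9, 0.2, -176.8]
contact_force: [10.0, -2.0, -2.2]
gripper_width: 0.0153
gripper_force: 60.0
```

```bash
python3 - <<'E'
from h import *
F=[]
for i in range(6):
    s=r.capture("side");F.append(r.get_state()["contact_force"])
print(np.mean(F,0),np.std(F,0))
go([.499,.154,.067],183.2)
i=s["image"];np.save("side_a.npy",i)
cv2.imwrite("pics/near5.png",cv2.convertScaleAbs(cv2.resize(i[205:255,240:320],None,fx=10,fy=10,interpolation=cv2.INTER_CUBIC),alpha=1.5))
E
```

```text
[ 9.68107274 -1.43972246 -2.57188809] [0.54214021 0.31725402 0.35470029]
pos [0.5166 0.1551 0.0674] [ 179.95    0.19 -176.77] F [ 9.81 -1.4  -3.02] | turn units [0.011 0.041 0.006] | slide total (after turn) [ 0.117 -0.001  0.002]
```

View pics/near5.png

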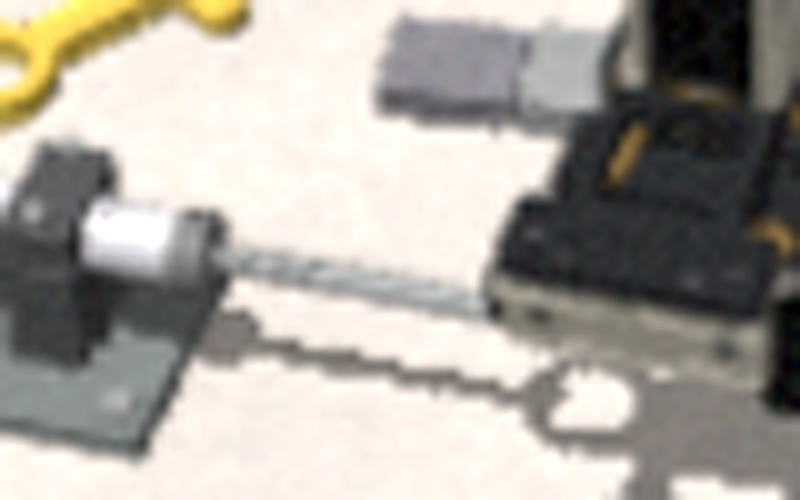

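Rod out about 45 mm (9.7 N agrees with 3+150·x), band not yet visible at the mouth (222,245). Continuing.

Request:
play_rows:
  rows:
    - {"slide":[0.04,0,0],"delta_rot":[0,0,0],"fingers":-1}
    - {"slide":[0.04,0,0],"delta_rot":[0,0,0],"fingers":-1}
    - {"slide":[0.025,0,0],"delta_rot":[0,0,0],"fingers":-1}
    - {"slide":[0,0,0],"delta_rot":[0,0,0],"fingers":-1}
    - {"slide":[0,0,0],"delta_rot":[0,0,0],"fingers":-1}

```text
time_s: 13.78
tcp_pos: [0.5014, 0.1544, 0.0676]
eef_rot: [179.9, 0.2, -176.8]
contact_force: [10.7, -2.4, -2.9]
gripper_width: 0.015
gripper_force: 60.0
```

```bash
cat > see.py <<'E'
from h import *
import sys
F=[];I=[];J=[];X=[]
for i in range(8):
    s=r.capture("side");F.append(r.get_state()["contact_force"]);I.append(s["image"].astype(float));X.append(r.get_state()["tcp_pos"])
    if i<4:t=r.capture("top");J.append(t["image"].astype(float))
F=np.array(F);print("F",F.mean(0),"rod by force",(F[:,0].mean()-3)/.150, F[:,0].std(),"x",np.mean(X,0))
go([.499,.154,.067],183.2)
f=lambda i,x,y,w,h,k:cv2.convertScaleAbs(cv2.resize(i[y:y+h,x:x+w],None,fx=k,fy=k,interpolation=cv2.INTER_CUBIC),alpha=1.5)
a=f(np.mean(I,0),250,215,40,28,20)[:,:800];b=f(np.mean(J,0),230,140,40,2,20)
# brightness along rod axis (side): positions in mm from mouth
R=np.radians(3.19);o=np.array([.6198,.1597]);g=cv2.GaussianBlur(np.mean(I,0).mean(2),(1,1),0).astype(np.float32);h=np.mean(J,0).mean(2).astype(np.float32)
for x in range(0,32,2):
    w=np.r_[o+(.062-x/1e3)*np.array([np.cos(R),np.sin(R)]),.057]
    u=pix(s,w);v=pix(t,w);q=lambda m,p:[int(cv2.getRectSubPix(m,(1,1),(float(p[0]),float(p[1])+d))[0,0]) for d in(-1,0,1)]
    print(x,u.round(1),q(g,u),"top",v.round(1),[int(cv2.getRectSubPix(h,(1,1),(float(v[0])+d,float(v[1])))[0,0]) for d in(-1,0,1)])
cv2.imwrite(sys.argv[1],a)
E
python3 see.py pics/near6.png
```

```text
F [11.58020289 -2.48580717 -3.00466419] rod by force 57.20135260837238 0.21467864429095562 x [0.5014145  0.15441075 0.06753991]
pos [0.5014 0.1544 0.0675] [ 179.93    0.24 -176.76] F [11.59 -2.4  -2.84] | turn units [0.015 0.053 0.009] | slide total (after turn) [ 0.016 -0.002  0.004]
0 [260.3 229.6] [62, 54, 45] top [250.  155.4] [29, 28, 32]
2 [260.9 229.7] [41, 34, 28] top [250.  156.1] [20, 20, 32]
4 [261.5 229.8] [46, 39, 31] top [250.1 156.8] [31, 30, 47]
6 [262.1 229.9] [57, 51, 40] top [250.1 157.5] [47, 43, 59]
8 [262.7 230. ] [94, 66, 62] top [250.1 158.2] [64, 58, 70]
10 [263.3 230.1] [116, 85, 83] top [250.1 158.8] [81, 74, 77]
12 [263.9 230.2] [125, 105, 100] top [250.1 159.5] [89, 82, 82]
14 [264.5 230.3] [132, 114, 108] top [250.2 160.2] [91, 83, 85]
16 [265.1 230.5] [137, 119, 111] top [250.2 160.9] [86, 80, 84]
18 [265.6 230.6] [128, 107, 102] top [250.2 161.6] [81, 77, 83]
20 [266.2 230.7] [120, 103, 100] top [250.2 162.3] [82, 78, 84]
22 [266.8 230.8] [113, 112, 102] top [250.2 163. ] [90, 85, 87]
24 [267.4 230.9] [119, 121, 103] top [250.3 163.7] [93, 86, 88]
26 [268. 231.] [133, 127, 103] top [250.3 164.4] [91, 83, 87]
28 [268.6 231.1] [130, 109, 97] top [250.3 165.1] [87, 79, 87]
30 [269.2 231.3] [127, 100, 97] top [250.3 165.8] [91, 83, 90]
```

View pics/near6.png

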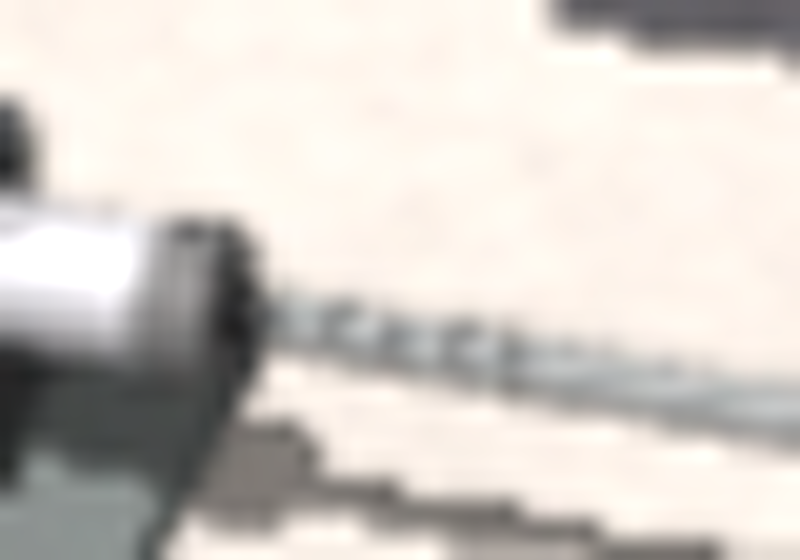

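```bash
python3 - <<'E'
from h import *
a=np.load("side_a.npy").astype(np.float32).mean(2)
s=[r.capture("side") for _ in range(4)];m=np.mean([k["image"] for k in s],0).mean(2).astype(np.float32);s=s[0]
b=cv2.imread("pics/side0.png").astype(np.float32).mean(2)
R=np.radians(3.19);o=np.array([.6198,.1597])
for x in range(-6,26,2):
    w=np.r_[o+(.062-x/1e3)*np.array([np.cos(R),np.sin(R)]),.058];u=pix(s,w)
    print(x,u.round(1),[[int(cv2.getRectSubPix(i,(1,1),(float(u[0]),float(u[1])+d))[0,0]) for d in(-1,-.0,1)] for i in(b,a,m)])
print(m[226:236,256:272].astype(int));print(a[226:236,256:272].astype(int))
E
```

```text
-6 [258.5 229. ] [[88, 92, 82], [103, 104, 95], [102, 103, 94]]
-4 [259.1 229.1] [[85, 88, 77], [100, 101, 90], [99, 99, 88]]
-2 [259.7 229.2] [[72, 70, 60], [82, 81, 72], [83, 79, 66]]
0 [260.3 229.3] [[60, 65, 63], [67, 71, 69], [64, 58, 48]]
2 [260.9 229.4] [[52, 76, 81], [55, 75, 78], [43, 37, 31]]
4 [261.5 229.6] [[71, 93, 89], [71, 89, 88], [49, 39, 34]]
6 [262.1 229.7] [[94, 108, 94], [93, 103, 97], [62, 50, 42]]
8 [262.7 229.8] [[113, 110, 92], [119, 115, 102], [99, 70, 61]]
10 [263.3 229.9] [[122, 109, 91], [134, 120, 102], [123, 86, 81]]
12 [263.8 230. ] [[120, 107, 92], [136, 119, 93], [130, 104, 98]]
14 [264.4 230.1] [[122, 106, 97], [138, 114, 100], [137, 115, 108]]
16 [265.  230.2] [[125, 107, 100], [138, 111, 109], [143, 122, 113]]
18 [265.6 230.3] [[125, 109, 102], [139, 118, 115], [137, 110, 103]]
20 [266.2 230.5] [[123, 110, 102], [138, 122, 114], [129, 103, 100]]
22 [266.8 230.6] [[120, 111, 101], [134, 118, 105], [124, 110, 106]]
24 [267.4 230.7] [[121, 113, 98], [130, 114, 101], [128, 120, 108]]
[[162 140 104  75  88  81 134 163 167 166 165 162 163 162 162 161]
 
[... 573 characters left out ...]
159 163 160 161 163 162 160]]
[[165 141 104  75  88  82 135 164 169 165 167 165 163 164 164 161]
 [173 133 103  95  85  56  89 150 165 165 164 164 162 163 164 161]
 [170 122 103 103  74  45  87 145 159 164 163 162 164 164 163 166]
 [148 113 102 107  73  63  91 131 137 146 152 154 153 157 162 164]
 [123  96  95  96  66  90 107 118 120 111 122 119 121 135 147 146]
 [104  84  83  82  58  68  92 103  92 110 125 114 107 119 117 100]
 [ 83  72  71  69  51  48  52  96 102 104 107  94 100 107 100 117]
 [ 60  55  58  55  49  38  53 141 161 144 139 117 113 109  97 105]
 [ 48  45  44  45  46  43  90 147 163 163 161 160 161 164 148 142]
 [ 47  50  49  49  46  52 127 146 146 160 164 159 162 165 165 159]]
```

The band now shows as dark pixels (260–263, 229–231), spanning about 0–8 mm from the mouth, so the rod is at about 59.5 mm. A little further.

Request:
play_rows:
  rows:
    - {"slide":[0.017,0,0],"delta_rot":[0,0,0],"fingers":-1}
    - {"slide":[0,0,0],"delta_rot":[0,0,0],"fingers":-1}
    - {"slide":[0,0,0],"delta_rot":[0,0,0],"fingers":-1}

```text
time_s: 14.95
tcp_pos: [0.499, 0.1543, 0.0676]
eef_rot: [179.9, 0.3, -176.8]
contact_force: [12.0, -2.7, -3.0]
gripper_width: 0.0153
gripper_force: 60.0
```

```bash
cat > prof.py <<'E'
from h import *
a=np.load("side_a.npy").astype(np.float32).mean(2)
s=[];F=[];X=[]
for _ in range(8): s.append(r.capture("side"));q=r.get_state();F.append(q["contact_force"]);X.append(q["tcp_pos"])
m=np.mean([k["image"] for k in s],0).mean(2).astype(np.float32)
print(np.mean(F,0),np.mean(X,0),q["time_s"],q["gripper_width"])
print(m[227:235,258:268].astype(int));print((m/a)[229:233,258:275].round(2))
t=np.mean([r.capture("top")["image"] for _ in range(4)],0).mean(2);print(t[150:166,247:253].astype(int))
E
python3 prof.py
```

```text
[12.25283291 -2.07427661 -3.27938575] [0.49894947 0.15428604 0.06755679] 15.35 0.015334243493129627
[[103  97  84  56  87 149 164 164 163 162]
 [102 103  74  43  79 134 154 162 163 162]
 [102 105  72  36  43  71 109 145 154 150]
 [ 94  94  65  33  30  51  60 110 126 101]
 [ 83  80  56  30  20  66  84 111 123  88]
 [ 72  70  50  36  31  81  98 103 109  91]
 [ 56  57  46  41  52 139 160 145 140 117]
 [ 46  47  45  42  90 146 160 161 161 160]]
[[1.   0.98 1.   0.57 0.47 0.54 0.8  0.99 1.01 0.98 1.01 1.01 1.   1.
  1.   0.99 1.  ]
 [1.   0.99 1.   0.37 0.28 0.44 0.5  1.   1.03 0.85 1.07 1.03 0.96 1.03
  1.01 0.97 0.99]
 [1.   0.97 0.98 0.44 0.22 0.64 0.92 1.   0.99 0.77 1.05 1.05 0.81 1.15
  1.09 0.88 0.96]
 [1.01 1.01 0.99 0.75 0.59 0.85 0.96 0.99 1.01 0.96 0.98 0.99 0.97 1.
  0.96 0.86 0.94]]
[[121 125 120 106  94  80]
 [ 92  94  92  83  72  63]
 [ 79  81  76  71  63  56]
 [ 76  79  74  67  60  53]
 [ 72  69  61  56  53  48]
 [ 51  44  41  41  40  37]
 [ 59  36  25  27  36  58]
 [ 92  49  26  22  48  88]
 [104  64  46  41  56  97]
 [109  80  71  59  61 100]
 [116  96  88  79  76 101]
 [116  98  94  84  81 106]
 [116  94  86  81  79 105]
 [122 105  92  84  81 104]
 [125 111  98  90  83 107]
 [127 112  97  91  83 109]]prof.py:7: RuntimeWarning: divide by zero encountered in divide
  print(m[227:235,258:268].astype(int));print((m/a)[229:233,258:275].round(2))
```

Request:
play_rows:
  rows:
    - {"slide":[0.01,0,0],"delta_rot":[0,0,0],"fingers":-1}
    - {"slide":[0,0,0],"delta_rot":[0,0,0],"fingers":-1}
    - {"slide":[0,0,0],"delta_rot":[0,0,0],"fingers":-1}

```text
time_s: 15.92
tcp_pos: [0.4976, 0.1543, 0.0676]
eef_rot: [179.9, 0.3, -176.8]
contact_force: [12.3, -3.1, -3.7]
gripper_width: 0.0152
gripper_force: 60.0
```

```bash
python3 prof.py 2>/dev/null
```

```text
[12.44612753 -2.47320694 -3.43329425] [0.49754618 0.15423378 0.06758413] 16.325 0.015035030935728876
[[102  96  85  55  88 148 164 163 162 162]
 [103 102  74  44  80 133 153 162 164 162]
 [102 104  73  53  49  70 109 145 153 152]
 [ 94  95  65  66  48  33  78 115 126 124]
 [ 84  80  57  39  26  32  63 107 125 122]
 [ 71  70  50  41  33  78 103 105 108  84]
 [ 56  57  46  40  52 139 160 144 139 120]
 [ 45  47  46  44  90 146 161 161 160 160]]
[[1.   0.98 1.01 0.84 0.55 0.54 0.8  1.   1.01 0.99 1.01 1.01 1.   1.
  0.99 0.99 1.  ]
 [1.   0.99 0.99 0.73 0.45 0.28 0.65 1.04 1.03 1.04 1.13 1.04 0.98 1.04
  1.01 0.99 0.99]
 [1.01 0.97 0.98 0.57 0.29 0.32 0.69 0.97 1.   1.07 1.18 1.04 0.87 1.18
  1.08 0.99 1.  ]
 [1.   1.01 0.98 0.85 0.64 0.81 1.01 1.01 1.   0.89 0.94 1.   0.85 0.96
  0.99 0.95 0.97]]
[[121 126 122 108  94  78]
 [ 92  95  91  83  74  65]
 [ 79  80  76  71  63  53]
 [ 78  79  75  66  61  51]
 [ 70  67  63  56  54  48]
 [ 51  47  47  48  47  39]
 [ 61  42  38  38  40  58]
 [ 93  50  25  26  49  87]
 [103  57  31  30  54  98]
 [106  74  63  58  68 101]
 [113  93  87  81  77 105]
 [116 101  95  87  83 107]
 [115  98  96  87  81 106]
 [114  94  89  82  78 104]
 [121 102  94  85  79 105]
 [126 111  96  90  84 109]]
```

Behind the band the bright rod has reappeared at the mouth in both views: side pixel (261,230) went from 33 to 66, and the top rows at 155–156 brightened. The whole band has therefore just cleared the tube. Force is about 12.4 N and the grip is firm, so I'm handing in.

```bash
python3 -c "
from plant import r
print(r.close_job())"
```

```text
the job is handed in; nothing more can be done
None
```

I handed the job in at about 16 s: the handle's eye is over the hook, the rod is drawn about 62 mm so the black band is just clear of the tube's mouth, and the gripper is holding it there against about 12 N of spring pull.

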